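# Set the stop cap of the forming fixture

## Robot

A 6-joint arm with a two-finger parallel gripper is mounted at the origin on the work surface. World frame = base frame: x ahead of the robot, y to its left, z up, the work surface at z = 0. Lengths are in m, angles in rad, forces in N, time in s.
With the tool pointing down it reaches from about 0.25 to 0.775 m from the base axis. Payload 4 kg.
Tool frame: the origin (TCP) lies on the centre line of the jaws, within the pads' length; the fingertips stand 25 mm ahead of it and the grasp point (between the pads) lies 6 mm ahead of it; z points along the fingers, y is the line along which they close (so a half turn about z gives the same grasp; the last joint's range is limited). The gripper opens to 94 mm and grips with 3 to 60 N. Pads are 16 mm wide; open, the fingers measure 119 mm over their backs; the gripper's body (75 mm by 177 mm) begins 78 mm behind the grasp point.
Start: joints at [-1.449, 0.087, 1.371, -0, 1.684, -0.103], TCP at [0.123, -0.536, 0.231] pointing down, gripper open.
Joint ranges: [-3.1, 3.1], [-0.76, 2.03], [0.27, 2.55], [-1.08, 4.22], [0.17, 2.65], [-2.57, 2.57]. Speed limits (rad/s): [2.79, 2.79, 3.14, 3.14, 3.14, 3.14].

## Interface

Orientations are given as [roll, pitch, yaw] about the fixed x, y, z axes, in that order (R = Rz(yaw) Ry(pitch) Rx(roll)).
In Python, from bench import sensors, optics, ticket gives the robot as it stands.
- The arm moves only by the tool send_rows, never from a script. Its argument "rows" is a list of rows, each a list of 6 numbers: the shift along the world's x, y, z in mm, then the turn, a rotation vector about the world's x, y, z in rad. In form: [[x, y, z, wx, wy, wz], ...]. A call has 1 to 8 rows; each row shifts and turns the commanded pose from where the row before left it; what a row does not reach is not made up. A row lasts 1/12 s, in which the tool goes at most 41.7 mm and 7.16 degrees, less where a joint would pass 70% of its speed; a pose out of reach is approached as far as the arm can. A call is refused whole if a number of a shift passes 41.7 or a number of a turn 0.125, either way. A call with a gripper value outside its range is refused whole. "grip" is the finger opening in mm, from 0 to 94, set as the call begins (left out, the last holds). The fingers move at their own pace and stop on an object; the grip force is fixed at half the most. Time passes only in rows, so rows that do not move let the fingers close. It gives the time, the measured TCP pose, the force, the opening and the grip force at its end, in the units of the state.
- sensors.get_obs(): the state, without advancing time (a new reading comes with each control period).
- optics.snapshot(name): name is "side" or "top"; returns the picture (400x640x3 uint8, red, green, blue); there is no depth.
- optics.camera_model(name): a dict with "vertical_fov" (degrees; the focal length in pixels is half the picture's height over the tangent of half this angle, whatever the lens; pixels are square), "cx", "cy" (the principal point, pixels), "k1" (the pictures are not rectified: a ray, as slopes to the right and down, at radius r is drawn at 1 + k1 r^2 times it, then the intrinsics apply), "R" (3x3) and "t" (3): a world point X has camera coordinates R X + t. Camera axes: x right, y down, z forward; pixel columns grow to the right and rows downward; lengths in m; the calibration is good to about 2 mm. A picture is of the moment at which its call begins. camera_model takes no time and is no camera call.
- ticket.close_job(): hands the job in; it is judged then, once.
The state is a dict: "time": time; "joint_positions": joint angles; "qvel": joint speeds; "joint_torque": joint torques, N m; "tool_pos": TCP position; "ee_rot": TCP orientation; "wrist_force": force on the tool from outside, world axes, zero at the start; "wrist_torque": the same for the moment, N m; "width": finger opening in m; "finger_force": force on a finger pad.
Only numpy, scipy, OpenCV 4.12 (cv2) and the standard library are available. Lean on these libraries where they do the work, as an engineer would, in place of code of your own. Each camera call takes 0.05 s, during which the arm holds its last target. There are 200 camera calls.

## Task

On the press fixture, grip the knurled aluminium cap and thread it on clockwise (seen from above) until it bottoms out on the brass body. Then back it off a quarter turn and finish while still holding the cap between the fingers, so that it stays at that setting for a colleague to lock; leave the wrench, the ring die and the red cup where they are.

Things in the scene. Friction and masses are not known exactly. Their poses are not given: they have to be found in the camera images.
- fixture: Fixed press fixture: dark steel plate 150 x 150 x 16 mm, four corner bolt heads 6 mm high, and on it a brass body 96 mm in diameter whose flat top is 56 mm above the work surface. Origin: centre of the plate's underside, on the cap's vertical axis; z up. Four quarter-turn ticks mark the brass top; three are black, the one towards the fixture's -x is wide and red.
- cap: Knurled aluminium cap, upright cylinder 50 mm in diameter, 38 mm high, already started on the fixture's vertical thread, which it cannot leave. Origin: centre of its underside, 56.5 mm above the work surface when bottomed out. It can be gripped at any yaw; nothing stands around it above the brass top, so open fingers can turn round it without lifting.
- cap_mark (a point): Rim end of the white stripe on the cap's top (25 mm from the axis towards the cap's -x, 38 mm above its underside); the stripe also runs down the side. It points at the red tick when the cap is bottomed out.
- cap_turn (a joint): Turn of the cap in rad: 0 when bottomed out (a hard stop), growing as it is unscrewed (counter-clockwise from above), 2.2 to 4.6 at the start, at most 6.0. The thread lifts the cap 8 mm per full turn (1.27 mm per rad). It turns stiffly, with about 0.12 N m of friction, and stays where it is left; at the stop, fingers that turn on slip round it.
- wrench: Loose steel wrench 180 mm long and 8 mm thick lying flat, to be left alone. Origin: middle of its length, underside; x along it.
- ring_die: Loose steel ring die, 68 mm outside, 36 mm bore, 26 mm high, to be left alone. Origin: centre of its underside.
- red_cup: Loose red plastic cup, 72 mm across the rim, 90 mm high, to be left alone. Origin: centre of its underside.
Not all that is in view belongs to the job. There is more than one size of the fixture; the job needs the middle-sized.

How it is judged:
By the outcome, as a careful person would: the job done as asked, in the order asked, and still so for the second after the job is handed in, while the arm keeps its last pose, push and grip.
It also fails if it takes over 58 s, if anything falls off the work surface, if the arm or the gripper's body presses on something with over 40 N, if the wrist force passes 120 N, or if a joint passes its speed limit or range.

## Working session

There is one attempt and no reset: what is moved stays moved. The work goes in short steps, Python scripts to look and compute and a tool call to move; the robot and the scene stay as the last step left them, time stands still between calls to the robot, and variables do not carry over. Pictures are saved under pics/ and viewed, at most 10 in all, crops included, and the job is handed in when it is done.

Besides the shell and the picture viewer there is one more tool, called after "Request:" by a JSON object that holds its "method" and its "body". send_rows: Moves the arm, as the interface text tells. Its arguments: {"type":"object","properties":{"rows":{"type":"array"},"grip":{"type":"number"}},"required":["rows"]}

```bash
mkdir -p pics; cat > h.py <<'E'
import numpy as np, cv2
from bench import sensors, optics, ticket
def snap(n,f):
    im=optics.snapshot(n); cv2.imwrite('pics/'+f,im[:,:,::-1].copy()); return im
def K(n):
    m=optics.camera_model(n); f=200/np.tan(np.radians(m['vertical_fov'])/2)
    return m,f
def pix2w(n,u,v,z):
    m,f=K(n); d=np.array([(u-m['cx'])/f,(v-m['cy'])/f]); s=d.copy()
    for _ in range(30): s=d/(1+m['k1']*(s@s))
    R=np.array(m['R']);t=np.array(m['t']); o=-R.T@t; r=R.T@np.array([*s,1])
    return o+r*(z-o[2])/r[2]
def w2pix(n,X):
    m,f=K(n); c=np.array(m['R'])@np.array(X)+np.array(m['t']); s=c[:2]/c[2]
    s=s*(1+m['k1']*(s@s)); return s*f+[m['cx'],m['cy']]
E
python3 - <<'E'
from h import *
a=snap('top','t1.png');b=snap('side','s1.png')
print(sensors.get_obs()); print(optics.camera_model('top'),optics.camera_model('side'))
E
```

```text
{'time': 0.1, 'joint_positions': array([-1.44910372e+00,  8.79164523e-02,  1.37205487e+00, -3.31878684e-05,
        1.68360309e+00, -1.03096215e-01]), 'qvel': array([ 0.00011032,  0.00055456, -0.00362608, -0.0009992 , -0.00071813,
        0.00130704]), 'joint_torque': array([ 1.31497753e-03, -3.41254771e+01, -3.03301013e+01,  7.17894151e-02,
        3.04732681e-02, -1.00221314e-04]), 'tool_pos': array([ 0.12252988, -0.53573719,  0.22942632]), 'ee_rot': array([-3.13961802e+00, -1.71141456e-04,  2.24784948e-01]), 'wrist_force': array([ 0.58286155, -0.43991496,  0.8107407 ]), 'wrist_torque': array([-0.03170445,  0.00674211, -0.00883596]), 'finger_force': 0.0, 'width': 0.09360305579479646}
{'vertical_fov': 45.36057216461244, 'cx': 323.41955392610566, 'cy': 194.06429233748094, 'k1': -0.09151519623170419, 'R': array([[ 0.02038915, -0.99964803,  0.01697362],
       [-0.99247273, -0.0222875 , -0.12042075],
       [ 0.12075666, -0.01439058, -0.99257783]]), 't': array([-0.01021069,  0.48570956,  1.17099589])} {'vertical_fov': 57.38437577402625, 'cx': 318.18483179107454, 'cy': 204.11353247299874, 'k1': -0.08116652272307423, 'R': array([[-0.99778317, -0.06545834, -0.01199803],
       [-0.03239886,  0.63528482, -0.77159802],
       [ 0.0581297 , -0.7694988 , -0.63599728]]), 't': array([0.47652025, 0.08025838, 0.9688867 ])}
```

View pics/t1.png

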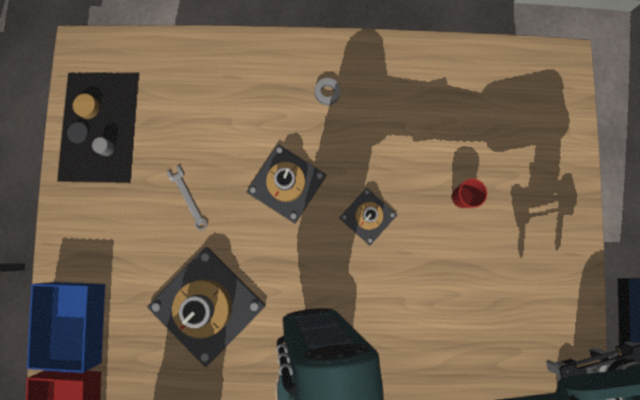

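View pics/s1.png

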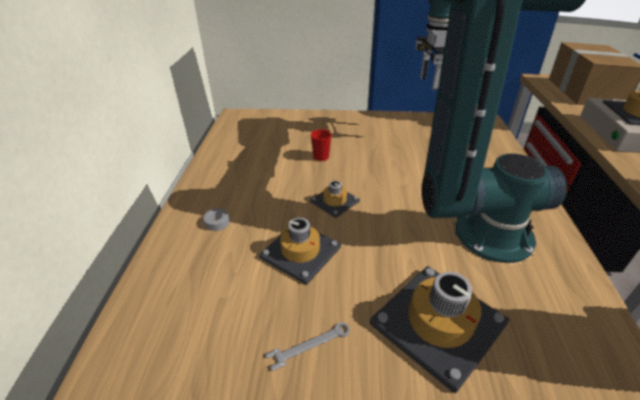

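Three fixtures in the top view: (287,180), (369,215) and (205,307). The one at (287,180) is middle-sized by eye. I'll check it against the 150 mm plate and 50 mm cap in a crop.

```bash
python3 - <<'E'
from h import *
a=snap('top','t2.png')
c=a[130:230,235:335]; s=optics.snapshot('side')[205:285,255:345]
A=cv2.resize(c,(500,500),interpolation=cv2.INTER_CUBIC)
cv2.imwrite('pics/c1.png',A[:,:,::-1].copy())
cv2.imwrite('pics/c2.png',cv2.resize(s,(540,480),interpolation=cv2.INTER_CUBIC)[:,:,::-1].copy())
for q in [((281,140),(327,176),(293,222),(247,187)),((367,186),(398,214),(371,245),(339,216)),((205,248),(266,305),(206,367),(148,307))]:
    P=[pix2w('top',*p,.016) for p in q]; print(np.mean(P,0),[round(np.linalg.norm(P[i]-P[i-1]),3) for i in range(4)])
E
```

```text
[0.51879606 0.09335373 0.016     ] [np.float64(0.149), np.float64(0.151), np.float64(0.145), np.float64(0.147)]
[ 0.43629319 -0.11586975  0.016     ] [np.float64(0.105), np.float64(0.106), np.float64(0.105), np.float64(0.108)]
[0.19945992 0.28576753 0.016     ] [np.float64(0.204), np.float64(0.209), np.float64(0.212), np.float64(0.207)]
```

View pics/c1.png

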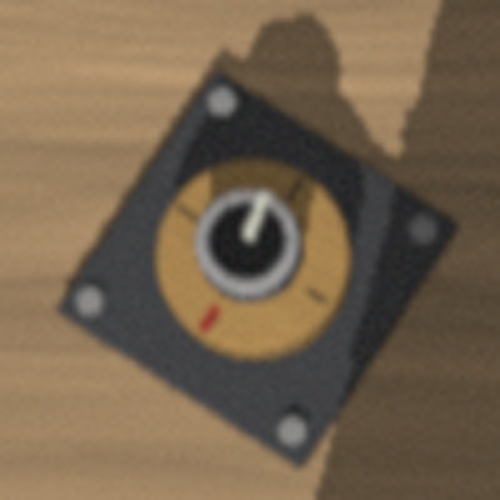

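View pics/c2.png

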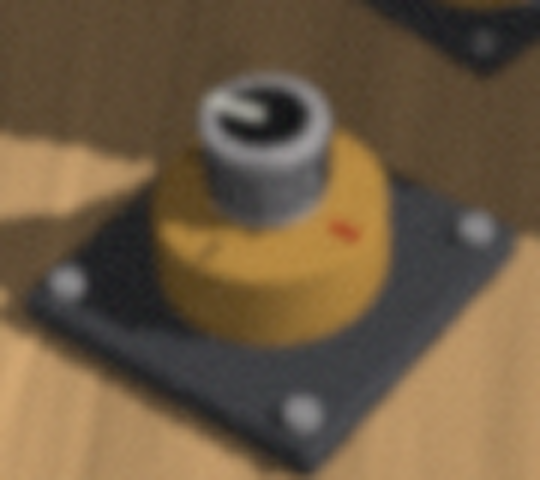

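```bash
python3 - <<'E'
from h import *
def c(u,v): return (235+(u+.5)/5-.5,130+(v+.5)/5-.5)
B=np.mean([pix2w('top',*c(*p),.022) for p in [(222,101),(424,229),(292,430),(90,301)]],0)
print('bolts',B,'brass',pix2w('top',*c(252,259),.056))
for th in (2.7,3.1,3.5):
  z=.0945+.00127*th
  C=pix2w('top',*c(248,243),z); M=pix2w('top',*c(265,191),z)-C; I=pix2w('top',*c(248,240),z)-C
  D=pix2w('top',*c(265,191),z)-pix2w('top',*c(250,238),z)
  T=pix2w('top',*c(210,318),.056)-B
  a=[np.arctan2(x[1],x[0]) for x in (M,D,T)]
  print(z,C,np.linalg.norm(M),np.linalg.norm(T),a,(a[0]-a[2])%(2*np.pi),(a[1]-a[2])%(2*np.pi))
print({n:pix2w('top',*p,z) for n,p,z in [('cup',(469,193),.08),('die',(327,90),.026),('wr',(188,195),.004)]})
E
```

```text
bolts [0.51406923 0.09536588 0.022     ] brass [0.51182236 0.09566581 0.056     ]
0.097929 [0.513295   0.09498242 0.097929  ] 0.02623907120380877 0.05074788327964653 [np.float64(-0.2823985244368361), np.float64(-0.27539393125458694), np.float64(2.5819510493208213)] 3.418835733421929 3.425840326604178
0.098437 [0.51321699 0.09494736 0.098437  ] 0.026227202109688236 0.05074788327964653 [np.float64(-0.2823985244368356), np.float64(-0.27539393125458567), np.float64(2.5819510493208213)] 3.4188357334219295 3.4258403266041793
0.098945 [0.51313899 0.09491229 0.098945  ] 0.026215333015567697 0.05074788327964653 [np.float64(-0.28239852443683516), np.float64(-0.27539393125458583), np.float64(2.5819510493208213)] 3.41883573342193 3.4258403266041793
{'cup': array([ 0.49024089, -0.35364891,  0.08      ]), 'die': array([ 0.75849184, -0.00359954,  0.026     ]), 'wr': array([0.47868347, 0.34749188, 0.004     ])}
```

The crop at (287,180) shows a plate of about 148 mm and a 50 mm cap, so it fits; the others are about 106 mm and 208 mm. The stripe is at crop (265,191) and the red tick at (210,318), giving a turn of about 3.42 rad. The axis is at about (0.513, 0.095). If I pre-rotate the wrist counter-clockwise to yaw ≈ 3.7, one grip covers the whole tightening stroke.

Request:
{"method": "send_rows", "body": {"rows": [[16,26,0,0,0,0.12],[16,26,0,0,0,0.12],[16,26,0,0,0,0.12],[16,26,0,0,0,0.12],[16,26,0,0,0,0.12],[16,26,0,0,0,0.12],[16,26,0,0,0,0.12],[16,26,0,0,0,0.12]], "grip": 94}}

```text
time: 0.87
tool_pos: [0.251, -0.3267, 0.2303]
ee_rot: [3.142, -0.0, 1.19]
wrist_force: [0.5, -0.5, 1.2]
width: 0.0937
finger_force: 0.0
```

Request:
{"method": "send_rows", "body": {"rows": [[16,26,0,0,0,0.12],[16,26,0,0,0,0.12],[16,26,0,0,0,0.12],[16,26,0,0,0,0.12],[16,26,0,0,0,0.12],[16,26,0,0,0,0.12],[16,26,0,0,0,0.12],[16,26,0,0,0,0.12]]}}

```text
time: 1.53
tool_pos: [0.379, -0.1187, 0.2305]
ee_rot: [3.141, 0.0, 2.151]
wrist_force: [0.9, 0.9, -0.4]
width: 0.0939
finger_force: 0.0
```

Request:
{"method": "send_rows", "body": {"rows": [[16,26,0,0,0,0.12],[16,26,0,0,0,0.12],[16,26,0,0,0,0.12],[16,26,0,0,0,0.12],[16,26,0,0,0,0.12],[16,26,0,0,0,0.12],[16,26,0,0,0,0.12],[16,26,0,0,0,0.12]]}}

```text
time: 2.2
tool_pos: [0.507, 0.0894, 0.2303]
ee_rot: [-3.142, -0.0, 3.111]
wrist_force: [-0.4, 0.4, 0.1]
width: 0.0941
finger_force: 0.0
```

Request:
{"method": "send_rows", "body": {"rows": [[0,0,-10,0,0,0.12],[0,0,-10,0,0,0.12],[0,0,-10,0,0,0.12],[0,0,-10,0,0,0.12],[0,0,-10,0,0,0.12],[0,0,0,0,0,0],[0,0,0,0,0,0],[0,0,0,0,0,0]]}}

```text
time: 2.87
tool_pos: [0.5068, 0.0878, 0.181]
ee_rot: [-3.141, 0.001, -2.581]
wrist_force: [-0.3, -0.4, 0.3]
width: 0.0943
finger_force: 0.0
```

Request:
{"method": "send_rows", "body": {"rows": [[6,7,0,0,0,0],[0,0,-18,0,0,0],[0,0,-18,0,0,0],[0,0,-18,0,0,0],[0,0,-18,0,0,0],[0,0,-15,0,0,0],[0,0,0,0,0,0],[0,0,0,0,0,0]]}}

```text
time: 3.53
tool_pos: [0.5127, 0.0951, 0.0934]
ee_rot: [3.141, -0.001, -2.579]
wrist_force: [0.3, -0.1, 0.7]
width: 0.0942
finger_force: 0.0
```

```bash
python3 - <<'E'
from h import *
b=optics.snapshot('side'); a=optics.snapshot('top')
f=lambda im,v,u:cv2.resize(im[v:v+150,u:u+150],(400,400),interpolation=cv2.INTER_CUBIC)
cv2.imwrite('pics/c3.png',np.hstack([f(a,110,210),f(b,160,225)])[:,:,::-1].copy())
o=sensors.get_obs(); print(o['tool_pos'],o['ee_rot'],o['wrist_force'],o['wrist_torque'],o['joint_positions'])
E
```

```text
[0.51379933 0.09511504 0.09513069] [-3.14045144e+00  2.48959512e-03 -2.57868657e+00] [0.57468835 0.03893546 1.21593339] [ 0.07898851 -0.17554669 -0.00116718] [ 7.44157904e-02  9.17770660e-02  1.63881997e+00  1.62749203e-04
  1.40826164e+00 -2.05931132e+00]
```

View pics/c3.png

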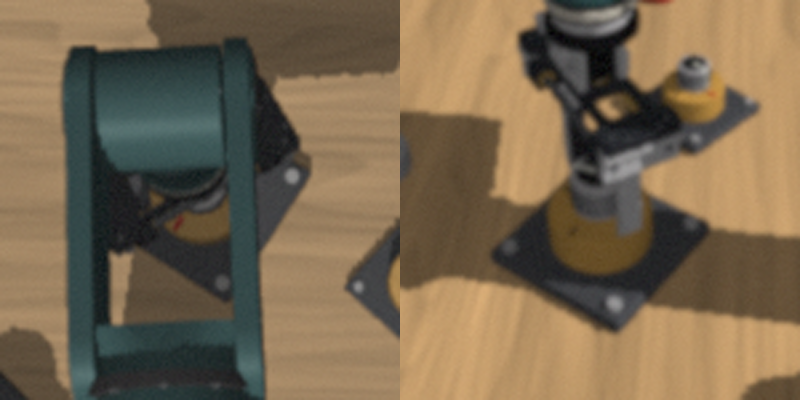

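The fingers straddle the cap with the tips above the brass: right half shows them at about (600,200). I'll close now.

Request:
{"method": "send_rows", "body": {"rows": [[0,0,0,0,0,0],[0,0,0,0,0,0],[0,0,0,0,0,0],[0,0,0,0,0,0],[0,0,0,0,0,0],[0,0,0,0,0,0],[0,0,0,0,0,0],[0,0,0,0,0,0]], "grip": 0}}

```text
time: 4.3
tool_pos: [0.514, 0.0927, 0.0936]
ee_rot: [-3.136, 0.0, -2.579]
wrist_force: [4.0, -5.6, -1.7]
width: 0.0496
finger_force: 30.0
```

```bash
python3 - <<'E'
from h import *
o=sensors.get_obs(); print({k:np.round(o[k],4) for k in ('time','tool_pos','ee_rot','wrist_force','wrist_torque','width','finger_force')})
E
```

```text
{'time': np.float64(4.3), 'tool_pos': array([0.514 , 0.0927, 0.0936]), 'ee_rot': array([-3.1360e+00,  3.0000e-04, -2.5789e+00]), 'wrist_force': array([ 3.961 , -5.5725, -1.6639]), 'wrist_torque': array([-0.7809, -0.6417,  0.0347]), 'width': np.float64(0.0496), 'finger_force': np.float64(30.0)}
```

Gripped at 49.6 mm and 30 N. The 7 N side force shows the arm is about 2 mm off centre, so I'll correct that and start turning.

Request:
{"method": "send_rows", "body": {"rows": [[1,-2,0,0,0,0],[0,0,0,0,0,-0.06],[0,0,-0.15,0,0,-0.12],[0,0,-0.15,0,0,-0.12],[0,0,-0.15,0,0,-0.12],[0,0,-0.15,0,0,-0.12],[0,0,-0.15,0,0,-0.12],[0,0,-0.15,0,0,-0.12]]}}

```text
time: 4.97
tool_pos: [0.5138, 0.094, 0.0926]
ee_rot: [3.139, -0.0, 2.92]
wrist_force: [0.8, 3.0, -1.0]
width: 0.0495
finger_force: 30.0
```

```bash
cat > st.py <<'E'
from h import *
o=sensors.get_obs(); print({k:np.round(o[k],4).tolist() for k in ('time','tool_pos','ee_rot','wrist_force','wrist_torque','width','finger_force')},o['joint_positions'][5])
E
python3 st.py
```

```text
{'time': 4.9667, 'tool_pos': [0.5138, 0.094, 0.0926], 'ee_rot': [3.1388, -0.0001, 2.9196], 'wrist_force': [0.7647, 2.9762, -0.953], 'wrist_torque': [0.5042, -0.3217, 0.0964], 'width': 0.0495, 'finger_force': 29.9935} -1.2784819626287167
```

Request:
{"method": "send_rows", "body": {"rows": [[0,1,-0.15,0,0,-0.12],[0,0,-0.15,0,0,-0.12],[0,0,-0.15,0,0,-0.12],[0,0,-0.15,0,0,-0.12],[0,0,-0.15,0,0,-0.12],[0,0,-0.15,0,0,-0.12],[0,0,-0.15,0,0,-0.12],[0,0,-0.15,0,0,-0.12]]}}

```text
time: 5.63
tool_pos: [0.5151, 0.0956, 0.0914]
ee_rot: [3.137, -0.002, 1.96]
wrist_force: [5.0, 4.9, -2.6]
width: 0.0496
finger_force: 30.0
```

```bash
python3 st.py
```

```text
{'time': 5.6333, 'tool_pos': [0.5151, 0.0956, 0.0914], 'ee_rot': [3.1366, -0.0022, 1.9597], 'wrist_force': [5.0197, 4.8886, -2.5586], 'wrist_torque': [0.6666, -0.9434, 0.1108], 'width': 0.0496, 'finger_force': 29.9928} -0.3165061447525947
```

Request:
{"method": "send_rows", "body": {"rows": [[1.5,1.5,-0.15,0,0,-0.12],[0,0,-0.15,0,0,-0.12],[0,0,-0.15,0,0,-0.12],[0,0,-0.15,0,0,-0.12],[0,0,-0.15,0,0,-0.12],[0,0,-0.15,0,0,-0.12],[0,0,-0.15,0,0,-0.12],[0,0,-0.15,0,0,-0.12]]}}

```text
time: 6.3
tool_pos: [0.5171, 0.0956, 0.0902]
ee_rot: [3.138, -0.003, 0.999]
wrist_force: [5.8, -0.9, -4.8]
width: 0.0499
finger_force: 30.0
```

```bash
python3 st.py
```

```text
{'time': 6.3, 'tool_pos': [0.5171, 0.0956, 0.0902], 'ee_rot': [3.1378, -0.0032, 0.9993], 'wrist_force': [5.8476, -0.8936, -4.8457], 'wrist_torque': [-0.0231, -1.0975, 0.1004], 'width': 0.0499, 'finger_force': 29.9926} 0.6462435788537383
```

Request:
{"method": "send_rows", "body": {"rows": [[1.5,0,-0.4,0,0,-0.1],[0,0,-0.13,0,0,-0.1],[0,0,-0.13,0,0,-0.1],[0,0,-0.13,0,0,-0.1],[0,0,-0.07,0,0,-0.05],[0,0,-0.07,0,0,-0.05]]}}

```text
time: 6.8
tool_pos: [0.518, 0.0948, 0.0896]
ee_rot: [3.139, -0.002, 0.502]
wrist_force: [3.8, -2.0, -1.6]
width: 0.0495
finger_force: 30.0
```

```bash
python3 st.py
```

```text
{'time': 6.8, 'tool_pos': [0.518, 0.0948, 0.0896], 'ee_rot': [3.1391, -0.0025, 0.5024], 'wrist_force': [3.8415, -2.0271, -1.6232], 'wrist_torque': [-0.358, -0.6306, 0.1602], 'width': 0.0495, 'finger_force': 29.998} 1.1427021051097837
```

Request:
{"method": "send_rows", "body": {"rows": [[0,0,-0.07,0,0,-0.05],[0,0,-0.07,0,0,-0.05]]}}

```text
time: 6.97
tool_pos: [0.5181, 0.0946, 0.0895]
ee_rot: [3.139, -0.003, 0.402]
wrist_force: [4.5, -2.9, -1.0]
width: 0.0498
finger_force: 30.0
```

```bash
python3 st.py
```

```text
{'time': 6.9667, 'tool_pos': [0.5181, 0.0946, 0.0895], 'ee_rot': [3.1389, -0.0028, 0.4024], 'wrist_force': [4.4544, -2.8791, -0.988], 'wrist_torque': [-0.4325, -0.7168, 0.1742], 'width': 0.0498, 'finger_force': 29.9979} 1.2426156761605067
```

Request:
{"method": "send_rows", "body": {"rows": [[0,0,-0.07,0,0,-0.05],[0,0,-0.07,0,0,-0.05]]}}

```text
time: 7.13
tool_pos: [0.5179, 0.0943, 0.0894]
ee_rot: [3.138, -0.002, 0.304]
wrist_force: [1.8, -4.5, -1.2]
width: 0.0496
finger_force: 30.0
```

```bash
python3 st.py
```

```text
{'time': 7.1333, 'tool_pos': [0.5179, 0.0943, 0.0894], 'ee_rot': [3.1385, -0.0023, 0.3044], 'wrist_force': [1.7873, -4.4617, -1.2497], 'wrist_torque': [-0.6148, -0.5398, 0.8306], 'width': 0.0496, 'finger_force': 29.9985} 1.3408350817583974
```

Torque jumped from 0.17 to 0.83 N m at yaw 0.30, a stroke of about 3.40 rad against the 3.42 predicted, which points to the hard stop. I'll confirm with a small nudge.

Request:
{"method": "send_rows", "body": {"rows": [[0,0,0,0,0,-0.03],[0,0,0,0,0,0]]}}

```text
time: 7.3
tool_pos: [0.5178, 0.0942, 0.0894]
ee_rot: [3.138, -0.002, 0.275]
wrist_force: [3.9, -4.5, -0.2]
width: 0.0496
finger_force: 30.0
```

```bash
python3 st.py; python3 - <<'E'
from h import *
b=optics.snapshot('side'); a=optics.snapshot('top')
cv2.imwrite('pics/c4.png',np.hstack([cv2.resize(im[v:v+80,u:u+80],(400,400),interpolation=cv2.INTER_CUBIC) for im,v,u in((a,140,245),(b,205,260))])[:,:,::-1].copy())
E
```

```text
{'time': 7.3, 'tool_pos': [0.5178, 0.0942, 0.0894], 'ee_rot': [3.1385, -0.0022, 0.2753], 'wrist_force': [3.8541, -4.5419, -0.2056], 'wrist_torque': [-0.7726, -0.6668, 0.4366], 'width': 0.0496, 'finger_force': 29.9993} 1.3698576467525736
```

View pics/c4.png

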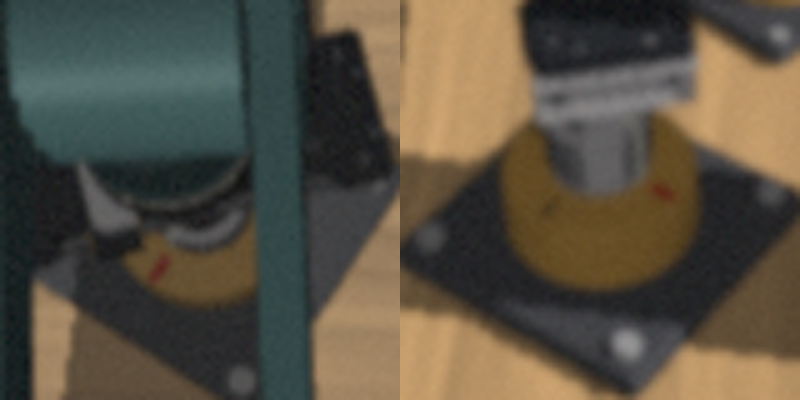

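The stop is confirmed: torque is now a slipping 0.44 N m, and the side crop shows the cap seated on the brass. I'll back off 1.57 rad.

Request:
{"method": "send_rows", "body": {"rows": [[1,-1,0,0,0,0.05],[0,0,0.15,0,0,0.12],[0,0,0.15,0,0,0.12],[0,0,0.15,0,0,0.12],[0,0,0.15,0,0,0.12],[0,0,0.15,0,0,0.12],[0,0,0.15,0,0,0.12],[0,0,0.15,0,0,0.12]]}}

```text
time: 8.07
tool_pos: [0.517, 0.0953, 0.0905]
ee_rot: [-3.14, -0.002, 1.171]
wrist_force: [-2.1, 2.2, 3.0]
width: 0.0492
finger_force: 30.0
```

Request:
{"method": "send_rows", "body": {"rows": [[-1,0,0.15,0,0,0.12],[0,0,0.15,0,0,0.12],[0,0,0.15,0,0,0.12],[0,0,0.15,0,0,0.12],[0,0,0.15,0,0,0.1],[0,0,0.15,0,0,0.1],[0,0,0,0,0,0],[0,0,0,0,0,0]]}}

```text
time: 8.73
tool_pos: [0.5157, 0.0954, 0.0913]
ee_rot: [-3.141, -0.003, 1.843]
wrist_force: [-4.2, 2.1, 4.8]
width: 0.0497
finger_force: 30.0
```

```bash
python3 st.py; python3 - <<'E'
from h import *
b=optics.snapshot('side'); a=optics.snapshot('top')
cv2.imwrite('pics/c5.png',np.hstack([cv2.resize(im[v:v+80,u:u+80],(400,400),interpolation=cv2.INTER_CUBIC) for im,v,u in((a,140,245),(b,205,260))])[:,:,::-1].copy())
E
```

```text
{'time': 8.7333, 'tool_pos': [0.5157, 0.0954, 0.0913], 'ee_rot': [-3.1405, -0.0026, 1.8431], 'wrist_force': [-4.1577, 2.109, 4.8002], 'wrist_torque': [0.3889, 0.4775, 0.1309], 'width': 0.0497, 'finger_force': 30.0005} -0.1993924544345949
```

View pics/c5.png

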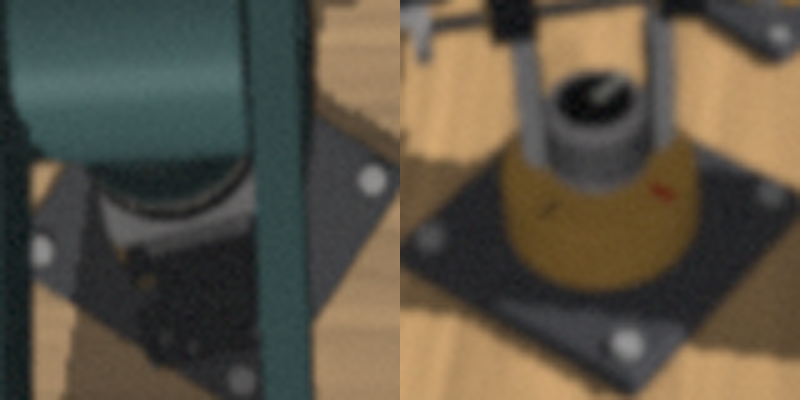

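```bash
python3 - <<'E'
from h import *
def c(u,v): return (235+(u+.5)/5-.5,130+(v+.5)/5-.5)
P=[pix2w('top',*c(*p),.022)[:2] for p in [(222,101),(424,229),(292,430),(90,301)]]
e=[P[0]-P[3],P[1]-P[0],P[1]-P[2],P[3]-P[2]]; print('edges mod 90deg',[np.degrees(np.arctan2(x[1],x[0]))%90 for x in e])
fx=np.mean([np.degrees(np.arctan2(x[1],x[0]))%90 for x in e]); red=np.radians(fx+180) if abs(fx+180-148)<20 else np.radians(fx+90); print('red',np.degrees(red))
for k in (0,):
  a=red+np.pi*0; print('turn start',-.279+2*np.pi-a)
C=np.array([.5133,.0952])
f=lambda p:np.round((p-[259.5,204.5])*5-.5+[400,0]).tolist()
for th in (0,1.2,1.4,1.57,1.74,1.9):
  z=.0945+.00127*th; an=red+th
  print(th,[f(w2pix('side',[*(C+r*np.array([np.cos(an),np.sin(an)])),z])) for r in (0,.018,.025)])
print('tick',f(w2pix('side',[*(C+.045*np.array([np.cos(red),np.sin(red)])),.056])))
b=optics.snapshot('side'); cv2.imwrite('pics/c6.png',cv2.resize(b[212:247,282:322],(800,700)[::1] if 0 else (640,560),interpolation=cv2.INTER_CUBIC)[:,:,::-1].copy())
E
python3 st.py
```

```text
edges mod 90deg [np.float64(58.752007046364156), np.float64(58.59917823710994), np.float64(58.27136628658536), np.float64(58.772624412841864)]
red 148.59879399572532
turn start 3.410647087461399
0 [[602.0, 106.0], [633.0, 120.0], [645.0, 126.0]]
1.2 [[602.0, 103.0], [634.0, 89.0], [647.0, 83.0]]
1.4 [[602.0, 103.0], [630.0, 85.0], [640.0, 77.0]]
1.57 [[602.0, 103.0], [625.0, 81.0], [633.0, 73.0]]
1.74 [[602.0, 102.0], [619.0, 79.0], [626.0, 70.0]]
1.9 [[602.0, 102.0], [614.0, 77.0], [618.0, 68.0]]
tick [681.0, 201.0]
{'time': 8.8833, 'tool_pos': [0.5157, 0.0954, 0.0914], 'ee_rot': [-3.1405, -0.0025, 1.8433], 'wrist_force': [-4.1625, 2.6539, 4.8053], 'wrist_torque': [0.5125, 0.6435, 0.1061], 'width': 0.0495, 'finger_force': 30.001} -0.19958690970962817
```

View pics/c6.png

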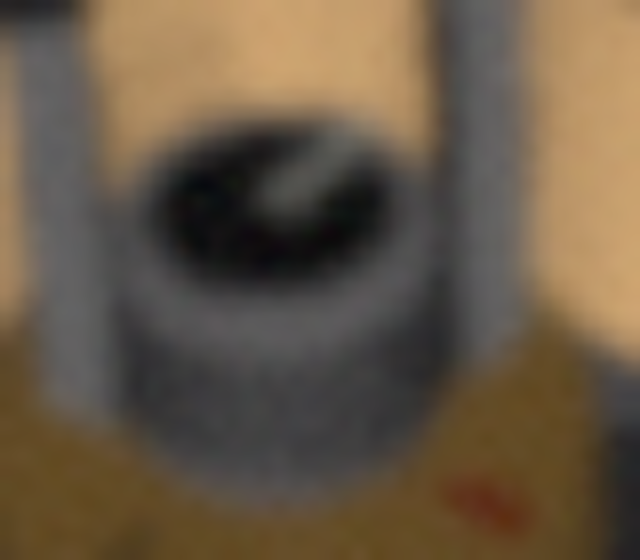

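The stripe runs from (278,205) to (360,128) in the crop, a slope ratio of 1.06. The model gives 1.03 for a turn of 1.57 rad, and the wrist rotated 1.568 rad from the stop, so both agree on a quarter turn. The grip is still 30 N, so I'll hand it in.

```bash
python3 -c "
from bench import ticket; print(ticket.close_job())"
```

```text
the job is handed in; nothing more can be done
None
```

I threaded the middle fixture's cap clockwise to its hard stop, backed it off a quarter turn (wrist turned 1.568 rad, stripe position agrees), and handed the job in at about 9 s with the cap still held at 30 N; the moves stayed clear of the wrench, ring die and red cup.

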